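Lock a book in the wedge press

ROBOT

A 6-joint arm with a two-finger parallel gripper is mounted at the origin on the work surface. World frame = base frame: x ahead of the robot, y to its left, z up, the work surface at z = 0. Lengths are in m, angles in degrees, forces in N, time in s.
With the tool pointing down it reaches from about 0.3 to 0.875 m from the base axis. Payload 4.2 kg.
Tool frame: the origin (TCP) lies midway between the tips of the shut fingers; the grasp point (between the pads) lies 19 mm behind it; z points along the fingers, y is the line along which they close (so a half turn about z gives the same grasp; the last joint's range is limited). The gripper opens to 85 mm and grips with 20 to 120 N. Pads are 22 mm wide; open, the fingers measure 114 mm over their backs; the gripper's body (76 mm by 85 mm) begins 54 mm behind the grasp point. The pads swing forward as they close: fully open they stand 13 mm farther back than shut.
Start: joints at [75.344, 18.312, 89.639, -0, 72.044, -1.146], TCP at [0.134, 0.559, 0.192] pointing down, gripper open.
Joint ranges: [-177.97, 177.97], [-48.28, 115.42], [12.27, 149.76], [-77.06, 257.06], [2.81, 150.46], [-146.56, 146.56]. Speed limits (degrees/s): [147.25, 147.25, 180, 180, 180, 180].

INTERFACE

Orientations are given as [roll, pitch, yaw] about the fixed x, y, z axes, in that order (R = Rz(yaw) Ry(pitch) Rx(roll)).
In Python, from plant import r gives the robot as it stands.
- The arm moves only by the tool step_arm, never from a script. Its argument "steps" is one flat list of numbers, 7 for each row, row after row: the shift along the tool's x, y, z in mm, then the turn, a rotation vector about the tool's x, y, z in rad, then the opening, from -1 (shut) to 1 (fully open), so that 0 is half open. A call has 1 to 8 rows; each row shifts and turns the commanded pose from where the row before left it, along the tool's axes as they then stand; what a row does not reach is not made up. A row lasts 1/10 s, in which the tool goes at most 50 mm and 8.59 degrees, less where a joint would pass 70% of its speed; a pose out of reach is approached as far as the arm can. A call with a gripper value outside its range is refused whole. The fingers move at their own pace and stop on an object; the grip force is fixed at half the most. Time passes only in rows, so rows that do not move let the fingers close. It gives the time, the measured TCP pose, the force, the opening and the grip force at its end, in the units of the state.
- r.get_state(): the state, without advancing time (a new reading comes with each control period).
- r.capture(name): name is "side" or "top"; returns the picture (384x512x3 uint8, blue, green, red); there is no depth.
- r.camera_info(name): a dict with "intrinsics" (3x3 intrinsics, pixels), "dist_coeffs" ([k1, k2, p1, p2, k3] as OpenCV has them; the pictures are not rectified), "R" (3x3) and "t" (3): a world point X has camera coordinates R X + t. Camera axes: x right, y down, z forward; pixel columns grow to the right and rows downward; lengths in m; the calibration is good to about 2 mm. A picture is of the moment at which its call begins. camera_info takes no time and is no camera call.
- r.job_done(): hands the job in; it is judged then, once.
The state is a dict: "t": time; "joint_pos": joint angles; "joint_velocities": joint speeds; "tau": joint torques, N m; "ee_pos": TCP position; "orientation": TCP orientation; "contact_force": force on the tool from outside, world axes, zero at the start; "moment": the same for the moment, N m; "gripper_width": opening from 0.0 (shut) to 1.0 (fully open); "grasp_force": force on a finger pad.
Only numpy, scipy, OpenCV 4.12 (cv2) and the standard library are available. Lean on these libraries where they do the work, as an engineer would, in place of code of your own. Each camera call takes 0.05 s, during which the arm holds its last target. There are 200 camera calls.

TASK

Clamp the book that stands in the wooden wedge press, spine up, ready for its spine to be tooled: slide the press's moving cheek forward so that it closes the book up against the back board, and run the thumb wedge, thin end first, in between the ramp and the cheek. Push the wedge firmly along the ramp until it jams, so that the cheek holds the book fast by itself, and let go. Leave the other things on the bench where they are.

Things in the scene. Friction and masses are not known exactly. Their poses are not given: they have to be found in the camera images.
- press: Wooden wedge press: a plywood base 260 x 340 x 18 mm fixed on the bench. Origin: centre of its underside; base top at z = 18. x points from the moving cheek to the back board, that is towards the robot (within 13 degrees); y along the cheeks to the robot's right; z up. 'Press' coordinates in mm below are in this frame.
- cheek (a joint): Slide of the moving cheek along the press's +x, towards the robot (m): 0 = drawn right back, grows as it closes on the book, end stop 0.034. It touches the book, home against the back board, between 0.018 and 0.026 (the back board is bolted in various places); its springy cork lining then gives (8 N per mm, up to 4 mm). It slides at 2.5 N and stays where left; moving cheek and book takes about 8 N.
- rail_mid (a point): Middle of the outer (-x, away from the robot) face of the pull rail on the moving cheek, press z = 129. The cheek is an upright beech board, 24 thick, 280 long (y -140 to 140), top at z = 150. The rail, 30 deep, 42 high (z 108 to 150), runs all along its outer face and overhangs the wedge's channel: 90 mm are free below it. Push the rail's outer face to close the cheek.
- cheek_heel (a point): Foot of the moving cheek's outer (-x) face, at press y = 0, z = 36; moves with the cheek. This upright face runs along y, 30 mm in from the rail's outer face; it is the straight side of the wedge's channel.
- ramp: Ramp: a straight beech cleat 38 x 232 x 30 mm (press z 18 to 48) bolted askew to the base; origin: centre of its underside. Its upright face towards the cheek, from press y = -130 to 100, lies at press x = -37.75 + y/8 (mm). So the channel between it and the cheek is widest at its -y end (the robot's left), where the wedge goes in, and narrows 1 in 8 towards +y.
- back_board: Fixed upright beech board on the press, on the robot's side, 25 thick, 280 long, top at press z = 150, gussets behind. Origin: middle of the foot of its -x face, against which the book is pressed. Axes as the press.
- book_center (a point): Centre of the hardback book standing in the press on its fore-edge, spine up: 38 thick (x), 180 long (y), 155 high, about 0.75 kg, loose between moving cheek and back board. Axes nearly those of the press.
- wedge_tab (a point): Middle of the upright thumb tab of the loose beech wedge, 58 mm above the wedge's underside. Tab: 18 (x) x 32 (y) x 40 mm high, its foot on the wedge's top, 36 mm up; pinch it on its ends, along y. +y points to the thin end, z up. The wedge lies flat left of the press. As the rail overhangs the channel, the hand must lean 30 to 45 degrees out, to the press's -x, to bring the tab in under it.
- wedge: The same wedge, waxed, about 0.16 kg, 140 long, 36 high. Origin: middle of its underside; tab middle at (-10, -45, 58). Straight upright face at x = 18 (goes against the cheek); tapered face on the -x side (goes against the ramp), at x = -9 at the thin end (y = 70), -26.5 at the thick end (y = -70): 1 in 8, as the ramp.
- glue_jar: White jar, 68 mm wide, 100 high. Leave.
- bone_folder: Flat bone folder, 165 x 24 x 5 mm. Leave.
- glue_brush: Flat brush, 200 mm long. Leave.
- hammer: Hammer, 250 mm long. Leave.
- press_weight: Iron weight with a handle, 120 x 75 x 92 mm. Leave.
- book_low: Thick closed book lying flat, 170 x 240 x 45 mm. Leave.
- book_top: Book lying on the thick one, 150 x 210 x 32 mm. Leave.
- rule: Steel rule, 300 x 32 x 4 mm. Leave.
- ramp_seat (a point): Point on the ramp's face at press y = 0, half-way up. When all slack is taken up, the wedge's origin lies 18 mm short (-x) of the cheek's outer face, at press y = 8 * (cheek_heel's press x + 2) mm. As the cork yields, jamming the book fast takes a steady push along +y of 15 to 20 N, which carries the wedge some 10 to 20 mm on; with 10 N or less it stays too loose.
- wedge_tip (a point): Middle of the wedge's thin end, 18 mm above its underside, at (4.5, 70, 18) in the wedge's frame.
There are look-alikes about, which are no part of the job. What is shaped like the part that bears book_center but orange or purple is not meant.

How it is judged:
By the outcome, as a careful person would: the job done as asked, in the order asked, and still so for the second after the job is handed in, with the robot touching nothing.
It also fails if it takes over 70 s, if anything falls off the work surface, if the arm or the gripper's body presses on something with over 40 N, if the wrist force passes 120 N, or if a joint passes its speed limit or range.

## Working session

There is one attempt and no reset: what is moved stays moved. The work goes in short steps, Python scripts to look and compute and a tool call to move; the robot and the scene stay as the last step left them, time stands still between calls to the robot, and variables do not carry over. Pictures are saved under pics/ and viewed, at most 10 in all, crops included, and the job is handed in when it is done.

Besides the shell and the picture viewer there is one more tool, called after "Emit:" as name(argument=value, ...), one argument or row to a line, values as JSON. step_arm: Moves the arm, as the interface text tells. Its arguments: {"type":"object","properties":{"steps":{"type":"array"}},"required":["steps"]}

```bash
mkdir -p pics; ls; python3 - <<'E'
from plant import r
import cv2,json
for n in("side","top"):
    im=r.capture(n);cv2.imwrite(f"pics/{n}0.png",cv2.resize(im,(768,576),interpolation=cv2.INTER_CUBIC));cv2.imwrite(f"raw_{n}.png",im)
    c=r.camera_info(n);print(n,{k:(v.tolist() if hasattr(v,'tolist') else v) for k,v in c.items()})
s=r.get_state();print(s)
E
```

```text
pics
side {'intrinsics': [[465.332029914202, 0.0, 258.8763369064092], [0.0, 465.332029914202, 191.88559646733782], [0.0, 0.0, 1.0]], 'dist_coeffs': [-0.07473302857930018, 0.0, 0.0, 0.0, 0.0], 'R': [[0.5349019913676344, 0.8445915279467584, 0.0233454610470494], [0.5154164202080801, -0.3042835108602576, -0.8010976587148684], [-0.6694966567585138, 0.44054136688751, -0.5980781977718779]], 't': [-0.22917745082383983, -0.16067575752164232, 2.0246899775688316]}
top {'intrinsics': [[404.10443890742005, 0.0, 254.3593286047052], [0.0, 404.10443890742005, 192.95510291961614], [0.0, 0.0, 1.0]], 'dist_coeffs': [-0.02689031796138986, 0.0, 0.0, 0.0, 0.0], 'R': [[0.02158806005047354, -0.9997653694941929, 0.0017780954409361003], [-0.9990740346799831, -0.02163926814445555, -0.03718622463268242], [0.037215976294020674, -0.000973670535801376, -0.999306771254038]], 't': [-0.023322449823520483, 0.4568196004376519, 1.617320852407358]}
{'t': 0.1, 'joint_pos': array([ 7.53440194e+01,  1.83477214e+01,  8.97000568e+01,  2.48116399e-03,
        7.20434871e+01, -1.14435179e+00]), 'joint_velocities': array([ 0.13229516,  0.00375157, -0.25010719, -0.02215014,  0.0396184 ,
       -0.03475996]), 'tau': array([ 4.88681872e-04, -4.16411555e+01, -2.34703088e+01,  1.16475030e-05,
        4.95085580e-03, -2.50702499e-05]), 'ee_pos': array([0.13419045, 0.5586194 , 0.19166461]), 'orientation': array([-1.79908800e+02, -4.18131081e-03,  1.66487601e+02]), 'contact_force': array([-0.54443357, -0.04144954,  0.31897277]), 'moment': array([-0.05370287,  0.00117427,  0.01437292]), 'grasp_force': 0.0, 'gripper_width': 1.0000215576040337}
```

View pics/top0.png

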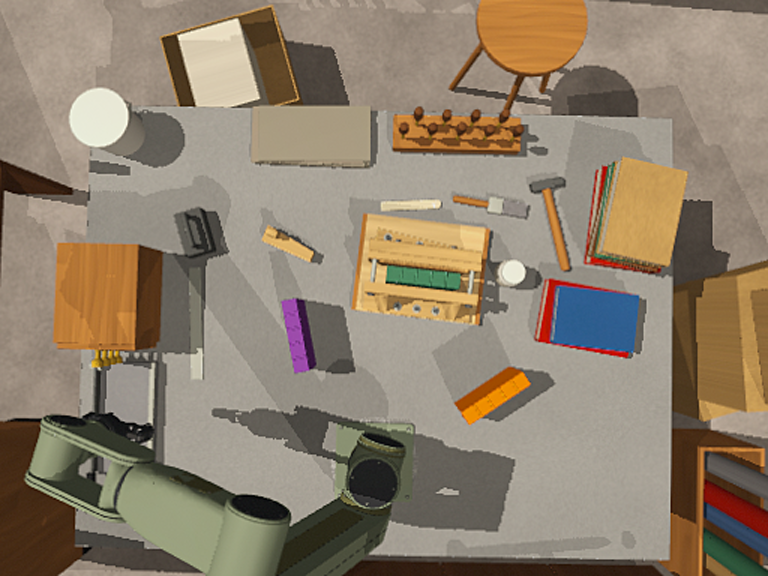

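View pics/side0.png

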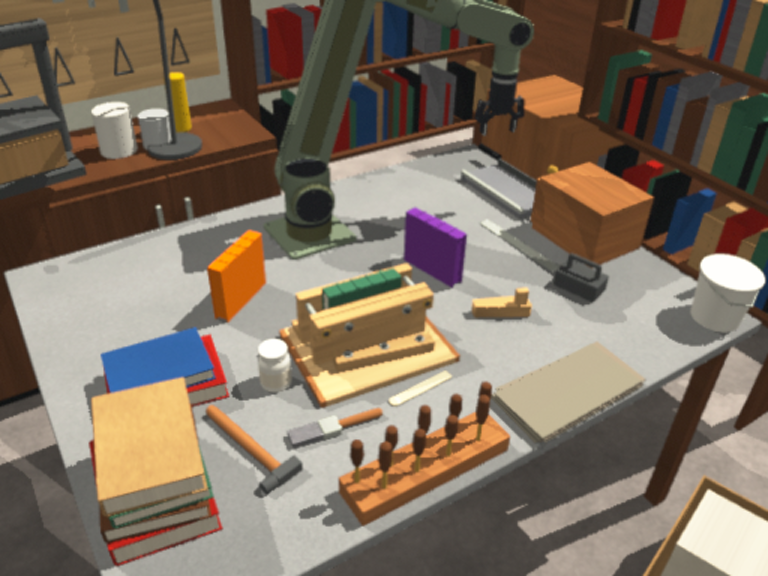

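The top view shows the press at about (423,268) with the green book, and the wedge at (290,243) with its thin end to the right. The side view confirms that the wedge lies flat with its tab at (521,297). I'll zoom in on both to measure.

```bash
python3 - <<'E'
import cv2
a=cv2.imread("raw_top.png")[130:225,165:345];cv2.imwrite("pics/tc.png",cv2.resize(a,None,fx=4.4,fy=4.4,interpolation=cv2.INTER_CUBIC))
a=cv2.imread("raw_side.png")[170:275,180:360];cv2.imwrite("pics/sc.png",cv2.resize(a,None,fx=4.4,fy=4.4,interpolation=cv2.INTER_CUBIC))
E
```

```text
(no output)
```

View pics/tc.png

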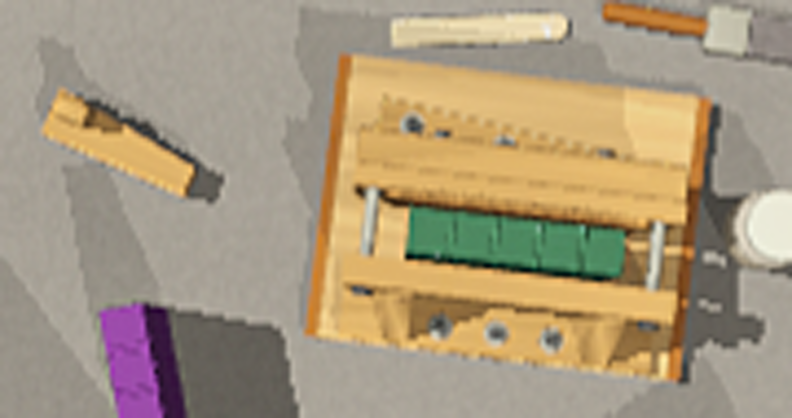

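View pics/sc.png

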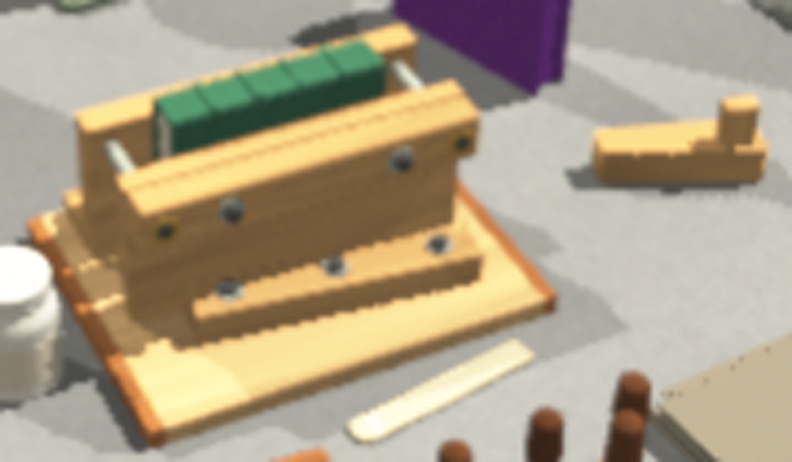

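The top crop shows the base corners at (340,55), (711,98), (684,380) and (306,336). The rail's outer edge runs (358,130)-(690,165). The wedge's straight edge runs (42,132)-(188,197), with the tab top at about (70,106). In the side crop the tab top is at about (740,103).

```bash
cat >h.py <<'E'
from plant import r
import numpy as np,cv2
from scipy.spatial.transform import Rotation as Ro
C={n:r.camera_info(n) for n in("side","top")}
C={n:{k:np.array(v,float) for k,v in c.items() if k in("intrinsics","dist_coeffs","R","t")} for n,c in C.items()}
def ray(n,p):
    c=C[n];u=cv2.undistortPoints(np.array([[p]],float),c["intrinsics"],c["dist_coeffs"])[0,0]
    return -c["R"].T@c["t"], c["R"].T@np.array([u[0],u[1],1])
def onz(n,p,z):
    o,d=ray(n,p);return o+d*(z-o[2])/d[2]
def tri(pt,ps):
    a,u=ray("top",pt);b,v=ray("side",ps)
    s=np.linalg.lstsq(np.c_[u,-v],b-a,rcond=None)[0];return (a+u*s[0]+b+v*s[1])/2, np.linalg.norm(a+u*s[0]-b-v*s[1])
def proj(n,X):
    c=C[n];return cv2.projectPoints(np.array([X],float),cv2.Rodrigues(c["R"])[0],c["t"],c["intrinsics"],c["dist_coeffs"])[0][0,0]
T=lambda p:(165+(p[0]+.5)/4.4-.5,130+(p[1]+.5)/4.4-.5)
S=lambda p:(180+(p[0]+.5)/4.4-.5,170+(p[1]+.5)/4.4-.5)
E
python3 - <<'E'
from h import *
np.set_printoptions(precision=4,suppress=True)
cs=[onz("top",T(p),.018) for p in[(340,55),(711,98),(684,380),(306,336)]]
print(np.array(cs),np.mean(cs,0))
print("side",[onz("side",S(p),.018) for p in[(553,300),(157,440),(35,225)]])
def yaw(d):return np.degrees(np.arctan2(d[1],d[0]))
print("y-axis dirs",yaw(cs[1]-cs[0]),yaw(cs[2]-cs[3]),"x dirs",yaw(cs[3]-cs[0]),yaw(cs[2]-cs[1]), [np.linalg.norm(a-b) for a,b in((cs[0],cs[1]),(cs[2],cs[3]),(cs[0],cs[3]),(cs[1],cs[2]))])
print("rail",onz("top",T((358,130)),.15),onz("top",T((690,165)),.15),"inner",onz("top",T((365,192)),.15),onz("top",T((688,222)),.15))
print("tab",tri(T((70,106)),S((740,103))),onz("top",T((70,106)),.076))
for z in(0,.036):
  a,b=onz("top",T((42,132)),z),onz("top",T((188,197)),z);print(z,a,b,yaw(b-a),np.linalg.norm(b-a))
print("tip",onz("top",T((192,180)),.036),"backbd -x edge",onz("top",T((345,256)),.15),onz("top",T((676,294)),.15))
print("side wedge bottom", onz("side",S((600,184)),0),onz("side",S((762,185)),0))
E
```

```text
[[ 0.6603  0.0411  0.018 ]
 [ 0.6283 -0.2987  0.018 ]
 [ 0.3705 -0.2779  0.018 ]
 [ 0.4031  0.0661  0.018 ]] [ 0.5155 -0.1173  0.018 ]
side [array([0.6653, 0.0369, 0.018 ]), array([ 0.6385, -0.2955,  0.018 ]), array([ 0.3795, -0.268 ,  0.018 ])]
y-axis dirs -95.37003850044498 -95.40490746621525 x dirs 174.44596359656228 175.39515379198568 [np.float64(0.3412906032530511), np.float64(0.3455746455669263), np.float64(0.25841215641996845), np.float64(0.25864419860029764)]
rail [0.5759 0.0203 0.15  ] [ 0.5526 -0.2584  0.15  ] inner [0.524  0.0132 0.15  ] [ 0.5047 -0.2575  0.15  ]
tab (array([0.6002, 0.2753, 0.0759]), np.float64(0.0013357066864253862)) [0.6006 0.2758 0.076 ]
0 [0.5859 0.3151 0.    ] [0.5287 0.1787 0.    ] -112.76648167053878 0.14791637827402798
0.036 [0.5818 0.3078 0.036 ] [0.5258 0.1745 0.036 ] -112.76648167053875 0.1446559713735829
tip [0.5412 0.1713 0.036 ] backbd -x edge [0.47   0.0288 0.15  ] [ 0.4442 -0.2483  0.15  ]
side wedge bottom [0.5543 0.1719 0.    ] [0.6264 0.2901 0.    ]
```

```bash
cat >>h.py <<'E'
np.set_printoptions(precision=3,suppress=True)
PYAW=174.65;PO=np.array([.518,-.116,0.]);PR=Ro.from_euler('z',PYAW,degrees=True)
P=lambda x,y,z:PO+PR.apply(np.array([x,y,z])/1e3)
topress=lambda X:PR.inv().apply(np.array(X)-PO)*1e3
def toolR(yaw,lean): # tool x ~ frame x, y ~ -frame y, leaning out
    return Ro.from_euler('z',yaw,degrees=True)*Ro.from_euler('x',180,degrees=True)*Ro.from_euler('y',lean,degrees=True)
def cur():
    s=r.get_state();return s["ee_pos"],Ro.from_euler('xyz',s["orientation"],degrees=True),s
def plan(Rt,*pts):
    p,R,s=cur();print("rotvec",(R.inv()*Rt).as_rotvec())
    for q in pts:
        print("shift mm in target frame",Rt.inv().apply(np.array(q)-p)*1e3);p=np.array(q)
E
python3 - <<'E'
from h import *
t=P(-46.5-35,0,118);print(t)
plan(toolR(PYAW,0),[t[0],t[1],.24],t)
E
```

```text
[ 0.599 -0.124  0.118]
rotvec [-0.002 -0.    -0.142]
shift mm in target frame [-526.539 -635.894  -48.335]
shift mm in target frame [  0.  -0. 122.]
```

Emit:
step_arm(
  steps=[0, 0, -48, 0, 0, -0.142, -1, -30, -36, 0, 0, 0, 0, -1, -30, -36, 0, 0, 0, 0, -1, -30, -36, 0, 0, 0, 0, -1, -30, -36, 0, 0, 0, 0, -1, -30, -36, 0, 0, 0, 0, -1, -30, -36, 0, 0, 0, 0, -1, -30, -36, 0, 0, 0, 0, -1],
)

```text
t: 0.9
ee_pos: [0.3203, 0.2867, 0.2402]
orientation: [-180.0, -0.0, 174.6]
contact_force: [0.4, 0.4, 1.5]
gripper_width: 0.0
grasp_force: 0.0
```

Emit:
step_arm(
  steps=[-30, -36, 0, 0, 0, 0, -1, -30, -36, 0, 0, 0, 0, -1, -30, -36, 0, 0, 0, 0, -1, -30, -36, 0, 0, 0, 0, -1, -30, -36, 0, 0, 0, 0, -1, -30, -36, 0, 0, 0, 0, -1, -30, -36, 0, 0, 0, 0, -1, -30, -36, 0, 0, 0, 0, -1],
)

```text
t: 1.7
ee_pos: [0.5323, -0.0225, 0.24]
orientation: [180.0, -0.0, 174.6]
contact_force: [0.3, 0.5, 0.7]
gripper_width: -0.002
grasp_force: 0.0
```

```bash
python3 - <<'E'
from h import *
t=P(-46.5-35,0,118)
plan(toolR(PYAW,0),[t[0],t[1],.24],t);print(cur()[2])
E
```

```text
rotvec [ 0.    -0.001 -0.001]
shift mm in target frame [-75.956 -94.421   0.05 ]
shift mm in target frame [  0.  -0. 122.]
{'t': 1.7, 'joint_pos': array([ -3.671,  12.955,  90.25 ,   0.02 ,  76.83 , -88.276]), 'joint_velocities': array([-41.424,  25.156, -32.843,   0.296,   7.24 , -41.298]), 'tau': array([  1.978, -40.032, -22.106,  -0.219,   0.069,   0.574]), 'ee_pos': array([ 0.532, -0.023,  0.24 ]), 'orientation': array([179.982,  -0.035, 174.601]), 'contact_force': array([0.256, 0.459, 0.735]), 'moment': array([-0.03 ,  0.037, -0.001]), 'grasp_force': 0.0, 'gripper_width': -0.0021633004701432585}
```

Emit:
step_arm(
  steps=[-26, -32, 0, 0, 0, 0, -1, -25, -31, 0, 0, 0, 0, -1, -25, -31, 0, 0, 0, 0, -1, 0, 0, 42, 0, 0, 0, -1, 0, 0, 40, 0, 0, 0, -1, 0, 0, 40, 0, 0, 0, -1, 0, 0, 0, 0, 0, 0, -1],
)

```text
t: 2.4
ee_pos: [0.594, -0.1205, 0.1122]
orientation: [179.9, -0.8, 174.6]
contact_force: [-0.6, -0.2, 0.0]
gripper_width: 0.004
grasp_force: 0.0
```

```bash
python3 - <<'E'
from h import *
a=r.capture("top")[130:225,165:345]; b=r.capture("side")[130:275,180:360]
f=lambda x:cv2.resize(x,None,fx=3,fy=3,interpolation=cv2.INTER_CUBIC)
cv2.imwrite("pics/c1.png",np.hstack([f(b)[:,:420],f(np.vstack([a,a[:50]]))[:, 120-120:380]]) )
print(topress(cur()[0]))
E
```

```text
[-80.9    -2.186 118.551]
```

View pics/c1.png

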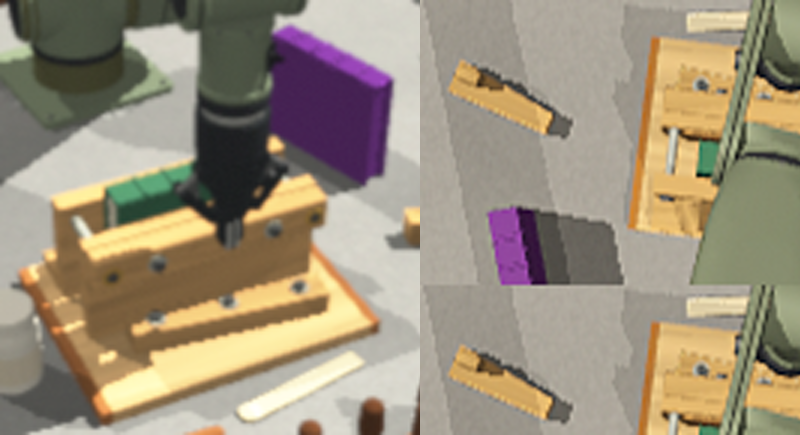

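The fingertips are in front of the rail, near mid-length. I'll push towards the robot.

Emit:
step_arm(
  steps=[10, 0, 0, 0, 0, 0, -1, 5, 0, 0, 0, 0, 0, -1, 4, 0, 0, 0, 0, 0, -1, 4, 0, 0, 0, 0, 0, -1, 4, 0, 0, 0, 0, 0, -1, 4, 0, 0, 0, 0, 0, -1, 4, 0, 0, 0, 0, 0, -1, 0, 0, 0, 0, 0, 0, -1],
)

```text
t: 3.3
ee_pos: [0.5632, -0.118, 0.1183]
orientation: [180.0, -0.0, 174.6]
contact_force: [0.7, -0.4, -0.3]
gripper_width: -0.002
grasp_force: 0.0
```

Emit:
step_arm(
  steps=[3, 0, 0, 0, 0, 0, -1, 3, 0, 0, 0, 0, 0, -1, 2, 0, 0, 0, 0, 0, -1, 2, 0, 0, 0, 0, 0, -1],
)

```text
t: 3.7
ee_pos: [0.5537, -0.1171, 0.1184]
orientation: [180.0, -0.0, 174.6]
contact_force: [0.1, 0.3, -0.5]
gripper_width: 0.001
grasp_force: 0.0
```

Emit:
step_arm(
  steps=[2, 0, 0, 0, 0, 0, -1, 2, 0, 0, 0, 0, 0, -1],
)

```text
t: 3.9
ee_pos: [0.5497, -0.1168, 0.1184]
orientation: [180.0, 0.0, 174.6]
contact_force: [-0.5, -0.1, 0.8]
gripper_width: 0.001
grasp_force: 0.0
```

Emit:
step_arm(
  steps=[2, 0, 0, 0, 0, 0, -1],
)

```text
t: 4.0
ee_pos: [0.5477, -0.1166, 0.1184]
orientation: [180.0, 0.0, 174.6]
contact_force: [-0.2, -0.7, -0.1]
gripper_width: 0.003
grasp_force: 0.0
```

```bash
python3 - <<'E'
from h import *
b=r.capture("side");cv2.imwrite("raw_s2.png",b);b=b[130:275,180:360]
cv2.imwrite("pics/c2.png",cv2.resize(b,None,fx=4,fy=4,interpolation=cv2.INTER_CUBIC)); print(cur()[2]['contact_force'],proj("side",cur()[0]))
E
```

```text
[-0.861 -0.173  0.806] [249.173 210.684]
```

View pics/c2.png

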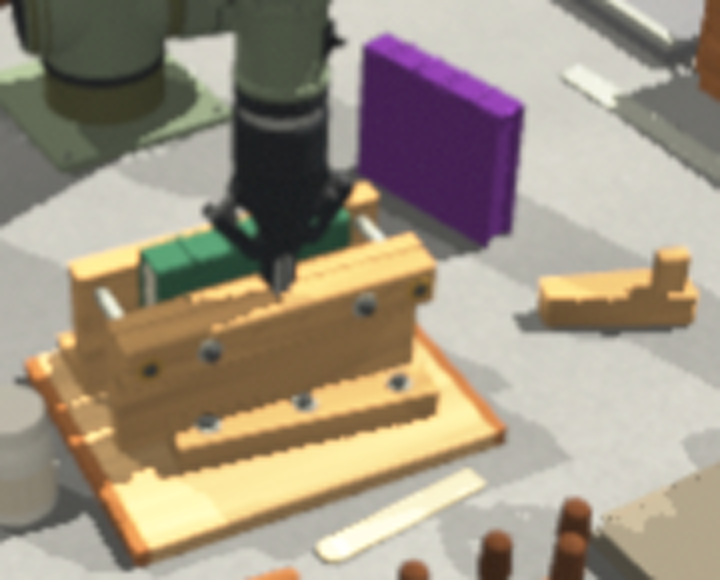

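```bash
python3 - <<'E'
from h import *
print("tip before",proj("side",[.594,-.1205,.1185]),proj("side",P(-80.9,-2.2,118.5)),"seen 256.7,211.7")
for z in(150,108):
  for y in(-140,0,140): print(z,y,"rail outer x=-46.5",(proj("side",P(-46.5,y,z))-[180,130])*4,"inner",(proj("side",P(7.5,y,z))-[180,130])*4)
p=cur()[0];print("tip z variants",[(proj("side",p+[0,0,d])-[180,130])*4 for d in(0,.01,.02,.03)])
E
```

```text
tip before [255.641 218.881] [256.199 219.785] seen 256.7,211.7
150 -140 rail outer x=-46.5 [434.123 260.615] inner [402.704 226.185]
150 0 rail outer x=-46.5 [283.995 305.232] inner [255.204 268.515]
150 140 rail outer x=-46.5 [123.128 352.982] inner [ 97.493 313.772]
108 -140 rail outer x=-46.5 [431.082 299.981] inner [400.227 265.164]
108 0 rail outer x=-46.5 [283.324 345.218] inner [255.011 308.124]
108 140 rail outer x=-46.5 [125.204 393.527] inner [ 99.932 353.956]
tip z variants [array([276.693, 322.736]), array([276.824, 313.288]), array([276.957, 303.766]), array([277.09 , 294.168])]
```

```bash
python3 - <<'E'
from h import *
print(proj("side",[.1342,.5586,.1917]),proj("side",[.1342,.5586,.2047]))
p=cur()[0]
a=cv2.imread("raw_side.png")[55:105,300:365];b=cv2.imread("raw_s2.png")[160:225,220:285]
f=lambda x,s:cv2.resize(x,(400,400),interpolation=cv2.INTER_CUBIC)
cv2.imwrite("pics/c3.png",np.hstack([f(cv2.imread("raw_side.png")[50:110,310:370],0),f(cv2.imread("raw_s2.png")[165:225,220:280],0)]))
E
```

```text
[330.343  98.863] [330.667  96.188]
```

View pics/c3.png

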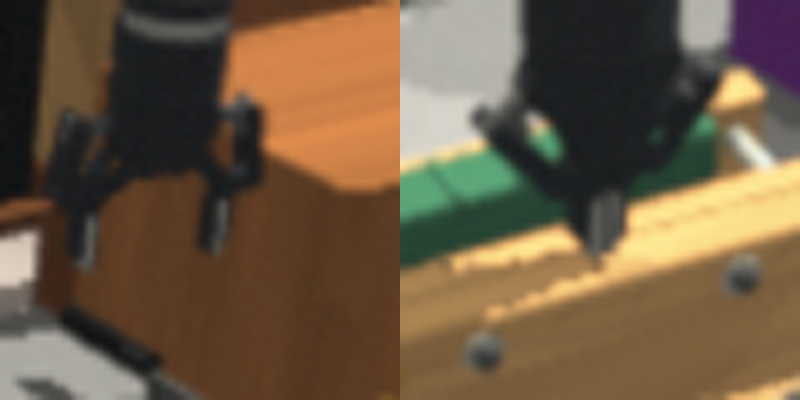

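Predicted and seen tips differ by about 8 px in both pictures. The real fingertips therefore sit about 30 mm higher than the reported TCP, and they have passed over the rail's top. The cheek hasn't moved. I'll back off, go lower and push again.

Emit:
step_arm(
  steps=[0, 0, -20, 0, 0, 0, -1, -25, 0, 0, 0, 0, 0, -1, -25, 0, 0, 0, 0, 0, -1, 0, 0, 25, 0, 0, 0, -1, 0, 0, 25, 0, 0, 0, -1, 0, 0, 0, 0, 0, 0, -1],
)

```text
t: 4.65
ee_pos: [0.595, -0.1207, 0.0849]
orientation: [179.9, -0.4, 174.6]
contact_force: [0.0, -0.6, -0.7]
gripper_width: 0.0
grasp_force: 0.0
```

Emit:
step_arm(
  steps=[10, 0, 0, 0, 0, 0, -1, 6, 0, 0, 0, 0, 0, -1, 4, 0, 0, 0, 0, 0, -1, 4, 0, 0, 0, 0, 0, -1, 4, 0, 0, 0, 0, 0, -1, 4, 0, 0, 0, 0, 0, -1],
)

```text
t: 5.25
ee_pos: [0.5676, -0.1186, 0.0898]
orientation: [-180.0, 0.3, 174.6]
contact_force: [5.7, -0.1, 2.9]
gripper_width: -0.004
grasp_force: 3.3
```

Emit:
step_arm(
  steps=[4, 0, 0, 0, 0, 0, -1, 4, 0, 0, 0, 0, 0, -1, 4, 0, 0, 0, 0, 0, -1],
)

```text
t: 5.55
ee_pos: [0.5605, -0.1179, 0.09]
orientation: [-180.0, 0.9, 174.6]
contact_force: [18.2, -1.9, -6.1]
gripper_width: -0.003
grasp_force: 9.7
```

Emit:
step_arm(
  steps=[2, 0, 0, 0, 0, 0, -1, 2, 0, 0, 0, 0, 0, -1],
)

```text
t: 5.75
ee_pos: [0.5601, -0.1179, 0.0901]
orientation: [-180.0, 1.3, 174.6]
contact_force: [25.0, -0.7, -10.1]
gripper_width: 0.003
grasp_force: 12.3
```

Emit:
step_arm(
  steps=[2, 0, 0, 0, 0, 0, -1],
)

```text
t: 5.85
ee_pos: [0.5598, -0.1178, 0.0902]
orientation: [-180.0, 1.5, 174.6]
contact_force: [28.7, -1.2, -12.1]
gripper_width: -0.003
grasp_force: 14.1
```

Emit:
step_arm(
  steps=[2, 0, 0, 0, 0, 0, -1],
)

```text
t: 5.95
ee_pos: [0.5595, -0.1178, 0.0903]
orientation: [-180.0, 1.7, 174.6]
contact_force: [33.0, -0.4, -16.4]
gripper_width: -0.003
grasp_force: 15.9
```

Emit:
step_arm(
  steps=[-6, 0, 0, 0, 0, 0, -1, -4, 0, 0, 0, 0, 0, -1],
)

```text
t: 6.15
ee_pos: [0.5612, -0.1179, 0.0898]
orientation: [-180.0, 0.6, 174.6]
contact_force: [6.7, 0.8, 3.6]
gripper_width: 0.002
grasp_force: 3.3
```

```bash
python3 - <<'E'
from h import *
b=r.capture("side");cv2.imwrite("raw_s3.png",b);a=r.capture("top");cv2.imwrite("raw_t3.png",a)
f=lambda x:cv2.resize(x,(400,480),interpolation=cv2.INTER_CUBIC)
cv2.imwrite("pics/c4.png",np.hstack([f(b[140:260,190:290]),f(a[125:245,225:325])])); print(cur()[0],cur()[2]['contact_force'],(proj("side",cur()[0])-[190,140])*4,(proj("top",cur()[0])-[225,125])*4)
E
```

```text
[ 0.561 -0.118  0.09 ] [10.901  0.093 -0.21 ] [243.616 319.093] [228.934 162.541]
```

View pics/c4.png

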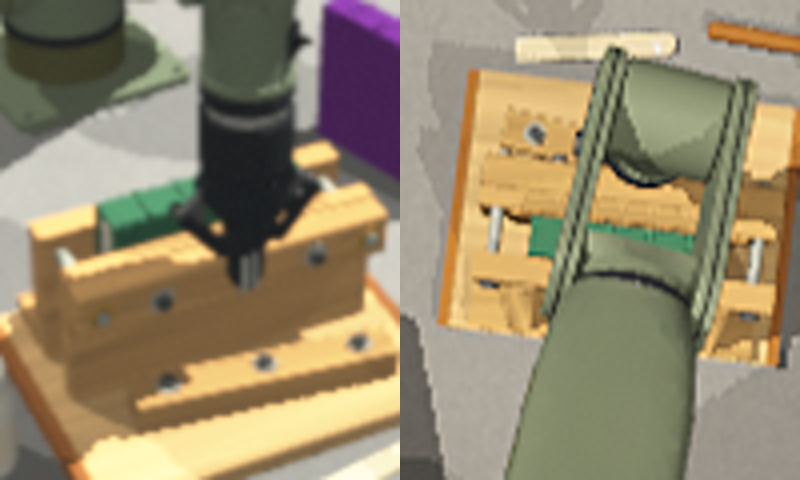

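```bash
python3 - <<'E'
from h import *
a=cv2.imread("raw_top.png");b=cv2.imread("raw_t3.png")
for c0,c1 in((248,251),(252,256),(259,263)):
  print(c0);
  for i in(a,b): print(i[154:200,c0:c1].mean((1)).astype(int)[:,[1]].ravel().tolist())
print("pixel/mm", proj("top",P(-46.5,-100,150)),proj("top",P(-36.5,-100,150)),proj("top",P(7.5,-100,150)))
E
```

```text
248
[187, 184, 182, 176, 162, 161, 173, 175, 174, 172, 169, 169, 159, 169, 182, 180, 181, 171, 155, 175, 188, 186, 186, 179, 173, 173, 174, 171, 172, 178, 174, 159, 155, 158, 173, 180, 179, 179, 179, 183, 172, 111, 81, 152, 171, 163]
[192, 189, 187, 179, 176, 178, 176, 174, 192, 178, 169, 180, 179, 177, 175, 172, 168, 164, 177, 186, 186, 188, 175, 176, 183, 182, 181, 176, 176, 183, 179, 163, 159, 163, 177, 185, 184, 184, 185, 188, 176, 116, 83, 156, 175, 168]
252
[160, 156, 151, 156, 163, 144, 156, 176, 174, 172, 170, 168, 168, 156, 166, 181, 180, 184, 153, 130, 112, 47, 93, 169, 184, 187, 198, 201, 194, 187, 187, 191, 194, 192, 185, 180, 179, 178, 179, 180, 184, 143, 142, 166, 161, 164]
[165, 161, 155, 160, 166, 167, 173, 163, 131, 132, 164, 178, 178, 177, 175, 173, 176, 163, 171, 186, 185, 184, 166, 155, 118, 43, 110, 195, 205, 192, 192, 196, 199, 196, 189, 184, 184, 183, 184, 185, 189, 148, 147, 172, 165, 168]
259
[166, 169, 166, 149, 121, 121, 138, 161, 175, 172, 168, 170, 177, 178, 163, 168, 180, 180, 178, 151, 131, 103, 39, 109, 138, 136, 135, 135, 136, 136, 136, 135, 140, 109, 34, 130, 179, 182, 179, 179, 180, 183, 145, 97, 108, 111]
[171, 173, 171, 153, 124, 125, 137, 159, 175, 150, 109, 155, 180, 177, 175, 175, 180, 185, 166, 171, 176, 164, 168, 155, 125, 131, 143, 140, 139, 140, 141, 141, 140, 141, 120, 132, 175, 187, 183, 175, 175, 177, 148, 114, 123, 124]
pixel/mm [257.099 160.01 ] [256.788 162.695] [255.419 174.53 ]
```

The rail has moved about 15 mm and the book is nearly home, but the push stalled at 33 N. I'll raise the tool a little for body clearance and push again.

Emit:
step_arm(
  steps=[-12, 0, 0, 0, 0, 0, -1, 0, 0, -12, 0, 0, 0, -1, 6, 0, 0, 0, 0, 0, -1, 4, 0, 0, 0, 0, 0, -1, 4, 0, 0, 0, 0, 0, -1, 3, 0, 0, 0, 0, 0, -1],
)

```text
t: 6.85
ee_pos: [0.5598, -0.1179, 0.1019]
orientation: [-180.0, 1.2, 174.6]
contact_force: [24.6, -0.8, -12.5]
gripper_width: 0.002
grasp_force: 12.2
```

Emit:
step_arm(
  steps=[3, 0, 0, 0, 0, 0, -1, 0, 0, 0, 0, 0, 0, -1],
)

```text
t: 7.05
ee_pos: [0.5592, -0.1179, 0.102]
orientation: [-180.0, 1.5, 174.6]
contact_force: [26.3, -0.5, -13.5]
gripper_width: -0.001
grasp_force: 12.9
```

The stiffness is now about 8 N/mm, which is the cork, so the book is home. Next is the retreat, then leaning the hand over the wedge.

Emit:
step_arm(
  steps=[-20, 0, 0, 0, 0, 0, -1, 0, 0, -45, 0, 0, 0, -1, 0, 0, -45, 0, 0, 0.1, 1, 0, 0, -45, 0, 0, 0.1, 1, 0, 0, 0, 0, 0, 0.105, 1],
)

```text
t: 7.55
ee_pos: [0.5696, -0.1191, 0.2423]
orientation: [179.9, 0.6, 156.9]
contact_force: [0.3, 0.3, -0.0]
gripper_width: 0.505
grasp_force: 0.0
```

```bash
cat >>h.py <<'E'
WYAW=157.2;TAB=np.array([.6004,.2755,.058])
E
python3 - <<'E'
from h import *
Rt=toolR(WYAW,42);z=Rt.as_matrix()[:,2]
h=TAB+z*.019-z*.12;print(h,z)
p,R,s=cur()
plan(toolR(WYAW,0),[h[0],h[1],p[2]],h);print(s['joint_pos'])
E
```

```text
[0.663 0.249 0.133] [-0.617  0.259 -0.743]
rotvec [ 0.002  0.011 -0.005]
shift mm in target frame [ 56.97  375.696   0.   ]
shift mm in target frame [  0.     -0.    109.242]
[-12.938  17.082  84.232  -0.007  78.036 -79.838]
```

Emit:
step_arm(
  steps=[7, 47, 0, 0, 0, 0, 1, 7, 47, 0, 0, 0, 0, 1, 7, 47, 0, 0, 0, 0, 1, 7, 47, 0, 0, 0, 0, 1, 7, 47, 0, 0, 0, 0, 1, 7, 47, 0, 0, 0, 0, 1, 7, 47, 0, 0, 0, 0, 1, 7, 47, 0, 0, 0, 0, 1],
)

```text
t: 8.35
ee_pos: [0.6609, 0.2509, 0.2351]
orientation: [-179.9, -0.1, 157.1]
contact_force: [0.6, -0.3, -0.1]
gripper_width: 0.998
grasp_force: 0.0
```

Emit:
step_arm(
  steps=[0, 0, 0, 0, 0.147, 0, 1, 0, 0, 0, 0, 0.147, 0, 1, 0, 0, 0, 0, 0.147, 0, 1, 0, 0, 0, 0, 0.147, 0, 1, 0, 0, 0, 0, 0.147, 0, 1, 0, 0, 0, 0, 0, 0, 1],
)

```text
t: 8.95
ee_pos: [0.6638, 0.2469, 0.2248]
orientation: [-179.2, -42.9, 156.4]
contact_force: [0.6, 0.1, -2.1]
gripper_width: 0.999
grasp_force: 0.0
```

```bash
python3 - <<'E'
from h import *
b=r.capture("side");a=r.capture("top");cv2.imwrite("raw_s4.png",b);cv2.imwrite("raw_t4.png",a)
p,R,s=cur();us=proj("side",p);ut=proj("top",p);print(p,s["orientation"],us,ut,s["joint_pos"],s["gripper_width"])
f=lambda x,u,o:cv2.resize(x[o[1]:o[1]+80,o[0]:o[0]+80],(400,400),interpolation=cv2.INTER_CUBIC)
os_=[int(us[0])-40,int(us[1])-45];ot=[int(ut[0])-40,int(ut[1])-40];print(os_,ot)
cv2.imwrite("pics/c5.png",np.hstack([f(b,us,os_),f(a,ut,ot)]))
E
```

```text
[0.662 0.249 0.233] [-179.808  -42.237  156.993] [360.703 167.355] [180.527 130.326] [  9.309  54.127  30.962  27.364 129.135 -46.846] 1.0018859160507059
[320, 122] [140, 90]
```

View pics/c5.png

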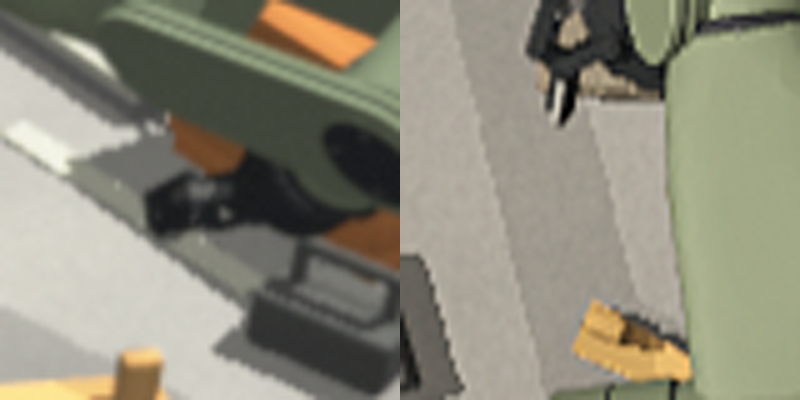

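The top view shows the finger tip at raw (172,114) where (170,123) was expected. That fits an offset of about 33 mm back along the tool's z axis, not the world's. I'll plan the grasp with it.

```bash
python3 - <<'E'
from h import *
Rt=toolR(WYAW,42);z=Rt.as_matrix()[:,2]
plan(Rt,TAB+z*.047-z*.07,TAB+z*.047)
E
```

```text
rotvec [-0.001 -0.004 -0.003]
shift mm in target frame [-67.454   0.352 152.037]
shift mm in target frame [ 0. -0. 70.]
```

Emit:
step_arm(
  steps=[-17, 0, 38, 0, -0.004, -0.003, 1, -17, 0, 38, 0, 0, 0, 1, -17, 0, 38, 0, 0, 0, 1, -16, 0, 38, 0, 0, 0, 1, 0, 0, 20, 0, 0, 0, 1, 0, 0, 0, 0, 0, 0, 1],
)

```text
t: 9.65
ee_pos: [0.5989, 0.2765, 0.0652]
orientation: [179.9, -41.8, 157.6]
contact_force: [0.5, -0.8, 0.0]
gripper_width: 1.0
grasp_force: 0.0
```

```bash
python3 - <<'E'
from h import *
b=r.capture("side");a=r.capture("top");cv2.imwrite("raw_s5.png",b);cv2.imwrite("raw_t5.png",a)
f=lambda x:cv2.resize(x,(400,400),interpolation=cv2.INTER_CUBIC)
cv2.imwrite("pics/c6.png",np.hstack([f(b[160:240,300:380]),f(a[110:190,150:230])]))
p,R,s=cur();z=R.as_matrix()[:,2];y=R.as_matrix()[:,1];print(p,s['orientation'],s['contact_force'])
plan(toolR(WYAW,42),TAB+z*.047)
for d in(-.033,-.046):
  for e in(-.0425,.0425): q=p+d*z+e*y;print(d,e,(proj("side",q)-[300,160])*5,(proj("top",q)-[150,110])*5+[400,0])
print("tab",(proj("side",TAB)-[300,160])*5)
E
```

```text
[0.602 0.276 0.067] [179.57  -41.558 157.684] [-0.257 -0.232  0.35 ]
rotvec [0.002 0.008 0.006]
shift mm in target frame [-5.171 -1.271 54.761]
-0.033 -0.0425 [198.914 172.057] [611.009 209.808]
-0.033 0.0425 [311.107 161.686] [510.072 165.282]
-0.046 -0.0425 [204.273 168.393] [613.773 197.772]
-0.046 0.0425 [317.25  157.977] [512.22  152.988]
tab [236.911 184.521]
```

View pics/c6.png

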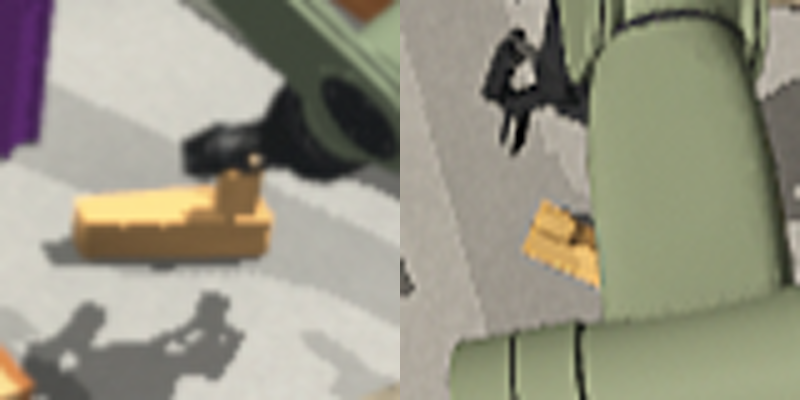

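The top view shows the left finger tip at (517,152) where (512,153) was predicted, so the offset model holds. Moving in to grip.

Emit:
step_arm(
  steps=[-5, -1, 15, 0, 0.008, 0.006, 1, 0, 0, 20, 0, 0, 0, 1, 0, 0, 20, 0, 0, 0, 1, 0, 0, 0, 0, 0, 0, 1, 0, 0, 0, 0, 0, 0, -1, 0, 0, 0, 0, 0, 0, -1, 0, 0, 0, 0, 0, 0, -1, 0, 0, 0, 0, 0, 0, -1],
)

```text
t: 10.55
ee_pos: [0.572, 0.2872, 0.0195]
orientation: [-180.0, -42.3, 157.0]
contact_force: [-0.5, -1.3, -0.3]
gripper_width: 0.36
grasp_force: 61.4
```

Emit:
step_arm(
  steps=[0, 0, 0, 0, 0, 0, -1, 0, 0, 0, 0, 0, 0, -1, 0, 0, 0, 0, 0, 0, -1],
)

```text
t: 10.85
ee_pos: [0.5716, 0.2873, 0.0195]
orientation: [-179.9, -42.3, 157.0]
contact_force: [2.6, -0.5, 4.7]
gripper_width: 0.355
grasp_force: 62.0
```

Gripped on the tab at about 31 mm. Next: lift, yaw parallel to the press, and check where the press channel lies.

Emit:
step_arm(
  steps=[13, 0, -15, 0, 0, 0, -1, 27, 0, -30, 0, 0, 0, -1, 0, 0, 0, 0.069, 0, -0.077, -1, 0, 0, 0, 0.069, 0, -0.077, -1, 0, 0, 0, 0.069, 0, -0.077, -1, 0, 0, 0, 0, 0, 0, -1],
)

```text
t: 11.45
ee_pos: [0.5717, 0.2892, 0.0786]
orientation: [179.9, -42.3, 175.0]
contact_force: [1.0, 0.1, -1.2]
gripper_width: 0.355
grasp_force: 61.3
```

```bash
python3 - <<'E'
from h import *
a0=cv2.imread("raw_top.png");a=r.capture("top");b=r.capture("side");cv2.imwrite("raw_t6.png",a);cv2.imwrite("raw_s6.png",b)
p,R,s=cur();print(p,s['orientation'],s['contact_force'],s['joint_pos'])
# tab->TCP in wedge/hand frame: lateral x,z from the moment of grasp
Rg=Ro.from_euler('xyz',[-179.9,-42.3,157.0],degrees=True)
rel=Rg.inv().apply(np.array([.5716,.2873,.0195])-TAB);print("tcp-tab in tool frame",rel*1e3)
rel[1]=0;tab=p-R.apply(rel);print("tab press",topress(tab))
Rt=toolR(PYAW,42)
tgt=P(-33,-275,18+58+25)+Rt.apply(rel);plan(Rt,tgt,tgt-[0,0,.022])
# cheek shift since start
for c0,c1,r0,r1 in((246,252,152,182),(300,316,155,195)):
  x=cv2.cvtColor(a0,6)[r0:r1,c0:c1].astype(float);y=cv2.cvtColor(a,6)[r0:r1,c0:c1].astype(float);print(x.mean(1).astype(int).tolist());print(y.mean(1).astype(int).tolist())
E
```

```text
[0.572 0.287 0.079] [-179.991  -42.361  174.722] [-0.185  0.381 -1.341] [ 17.327  52.218  56.876  16.016 110.252 -67.226]
tcp-tab in tool frame [-2.893 -0.305 49.421]
tab press [ -47.047 -406.564  117.171]
rotvec [-0.001 -0.006  0.001]
shift mm in target frame [  -0.692 -131.518   21.399]
shift mm in target frame [-14.721  -0.     16.349]
[195, 190, 187, 185, 183, 180, 166, 163, 174, 179, 177, 175, 173, 173, 164, 173, 185, 184, 187, 175, 136, 115, 136, 168, 182, 180, 180, 185, 186, 183]
[113, 108, 106, 103, 100, 95, 114, 135, 158, 174, 166, 124, 105, 109, 110, 110, 109, 108, 106, 112, 119, 119, 120, 115, 101, 87, 124, 161, 165, 155]
[200, 199, 197, 196, 194, 193, 195, 196, 189, 172, 168, 173, 179, 189, 191, 190, 188, 186, 177, 174, 185, 192, 190, 181, 167, 143, 104, 107, 127, 133, 150, 143, 126, 127, 126, 122, 118, 107, 96, 128]
[208, 207, 205, 203, 202, 202, 205, 206, 202, 195, 191, 191, 174, 146, 149, 169, 189, 198, 198, 197, 196, 193, 185, 184, 192, 194, 193, 185, 163, 147, 128, 124, 134, 134, 132, 128, 126, 128, 123, 118]
```

Emit:
step_arm(
  steps=[0, -44, 7, 0, -0.006, 0, -1, 0, -44, 7, 0, 0, 0, -1, -1, -44, 7, 0, 0, 0, -1, -7, 0, 8, 0, 0, 0, -1, -7, 0, 8, 0, 0, 0, -1, 0, 0, 0, 0, 0, 0, -1, 0, 0, 0, 0, 0, 0, -1],
)

```text
t: 12.25
ee_pos: [0.5463, 0.1577, 0.041]
orientation: [179.9, -42.0, 174.9]
contact_force: [-0.4, -0.2, -0.7]
gripper_width: 0.358
grasp_force: 61.3
```

```bash
cat >>h.py <<'E'
REL=np.array([-2.9,0,49.4])/1e3
def tabnow():
    p,R,s=cur();t=topress(p-R.apply(REL));print("tab press",t,"wedge origin y",t[1]+45,"underside z",t[2]-58,"rpy",s['orientation'],"F press",PR.inv().apply(s['contact_force']),"t",s['t'])
E
python3 - <<'E'
from h import *
tabnow()
# wedge seen in pictures: wood-coloured mask left of the press
a=r.capture("top");b=r.capture("side");cv2.imwrite("raw_t7.png",a);cv2.imwrite("raw_s7.png",b)
s=r.get_state()
p,R,_=cur();t=p-R.apply(REL);Rw=Ro.from_euler('z',PYAW,degrees=True)
tip=t+Rw.apply([.0145,.115,-.040]);
pts={"tip low c(18,70,0)":[.028,.115,-.058],"(-9,70,0)":[.001,.115,-.058],"tip top(18,70,36)":[.028,.115,-.022],"(-9,70,36)":[.001,.115,-.022],"tab top":[0,0,.018]}
for k,v in pts.items(): q=t+Rw.apply(v);print(k,proj("top",q),proj("side",q))
h=cv2.cvtColor(b,cv2.COLOR_BGR2HSV);m=cv2.inRange(h,(8,70,90),(25,255,255))
n,l,st,c=cv2.connectedComponentsWithStats(m)
for i in range(1,n):
  if st[i,4]>60 and 230<c[i][0]<400 and 130<c[i][1]<290: print(st[i],c[i])
h=cv2.cvtColor(a,cv2.COLOR_BGR2HSV);m=cv2.inRange(h,(8,70,90),(25,255,255))
n,l,st,c=cv2.connectedComponentsWithStats(m)
for i in range(1,n):
  if st[i,4]>40 and 160<c[i][0]<340 and 120<c[i][1]<230: print("top",st[i],c[i])
E
```

```text
tab press [ -33.582 -275.228   79.625] wedge origin y -230.2283152954921 underside z 21.62482744997422 rpy [179.934 -42.045 174.868] F press [ 0.429  0.247 -0.675] t 12.25
tip low c(18,70,0) [240.655 172.144] [285.605 215.9  ]
(-9,70,0) [241.439 165.458] [289.363 220.294]
tip top(18,70,36) [240.36  171.328] [286.194 208.077]
(-9,70,36) [241.161 164.49 ] [290.009 212.439]
tab top [210.925 159.659] [318.917 195.038]
[ 186  175  139   97 6550] [248.627 224.165]
[226 271  29  14 190] [240.405 277.889]
top [302 130  24   9 115] [313.209 133.817]
top [254 133  40   8 220] [272.809 136.223]
top [ 237  142   90   75 4591] [282.618 176.89 ]
```

Emit:
step_arm(
  steps=[0, -15, 0, 0, 0, 0, -1, 0, -15, 0, 0, 0, 0, -1, 0, -15, 0, 0, 0, 0, -1, 0, -15, 0, 0, 0, 0, -1],
)

```text
t: 12.75
ee_pos: [0.5535, 0.1347, 0.0475]
orientation: [174.2, -40.4, 176.9]
contact_force: [34.9, 88.7, 25.3]
gripper_width: 0.357
grasp_force: 68.4
```

Emit:
step_arm(
  steps=[0, -12, 0, 0, 0, 0, -1, 0, -12, 0, 0, 0, 0, -1, 0, -12, 0, 0, 0, 0, -1, 0, -4, 0, 0, 0, 0, -1],
)

```text
t: 13.15
ee_pos: [0.5573, 0.1332, 0.0571]
orientation: [167.1, -40.1, 178.4]
contact_force: [41.8, 84.8, 33.7]
gripper_width: 0.355
grasp_force: 68.2
```

Collision: the thin end struck something at about press y = -138, probably the cheek's end. Backing off and re-measuring.

Emit:
step_arm(
  steps=[0, 35, 0, 0, 0, 0, -1, 0, 35, 0, 0, 0, 0, -1, 0, 40, 0, 0, 0, 0, -1, 0, 0, 0, 0, 0, 0, -1, 0, 0, 0, 0, 0, 0, -1],
)

```text
t: 13.65
ee_pos: [0.5471, 0.1665, 0.0413]
orientation: [-180.0, -42.0, 174.9]
contact_force: [-0.8, -1.5, -1.7]
gripper_width: 0.359
grasp_force: 60.8
```

```bash
python3 - <<'E'
from h import *
tabnow()
a=r.capture("top");b=r.capture("side");cv2.imwrite("raw_t8.png",a);cv2.imwrite("raw_s8.png",b)
t0=cv2.imread("raw_t4.png")
print(r.get_state()['gripper_width'])
p,R,_=cur();t=p-R.apply(REL);Rw=Ro.from_euler('z',PYAW,degrees=True)
pts={"low(18,70,0)":[.028,.115,-.058],"(-9,70,0)":[.001,.115,-.058],"top(18,70,36)":[.028,.115,-.022],"(-9,70,36)":[.001,.115,-.022],"tab top":[0,0,.018],"(18,-70,36)":[.028,-.025,-.022],"thick(-26.5,-70,0)":[-.0165,-.025,-.058]}
for k,v in pts.items(): q=t+Rw.apply(v);print(k,proj("top",q),proj("side",q))
for n,im in(("side",b),("top",a)):
  h=cv2.cvtColor(im,cv2.COLOR_BGR2HSV);m=cv2.inRange(h,(8,70,70),(25,255,255))
  x0,x1,y0,y1=(284,345,180,235) if n=="side" else(195,250,140,182)
  print(n,"cols from",x0,"rows",y0)
  for y in range(y0,y1): print(y,''.join('#' if v else '.' for v in m[y,x0:x1]))
E
```

```text
tab press [ -33.534 -284.129   79.906] wedge origin y -239.12935815106704 underside z 21.90594346306858 rpy [-179.971  -41.997  174.893] F press [ 0.703  1.547 -1.722] t 13.65
0.35889234529642855
low(18,70,0) [238.82  171.939] [287.387 215.368]
(-9,70,0) [239.605 165.253] [291.157 219.747]
top(18,70,36) [238.483 171.118] [287.998 207.552]
(-9,70,36) [239.286 164.281] [291.827 211.9  ]
tab top [209.007 159.446] [320.659 194.536]
(18,-70,36) [202.939 167.027] [321.084 197.32 ]
thick(-26.5,-70,0) [205.397 156.936] [326.733 211.867]
side cols from 284 rows 180
180 .............................................................
181 .............................................................
182 .............................................................
183 .............................................................
184 .............................................................
185 .............................................................
186 .............................................................
187 .............................................................
188 .....
[... 4939 characters left out ...]
..........................##############
171 .........................................##############
172 ............................................###########
173 .............................................##########
174 .............................................##########
175 ..............................................#########
176 ..............................................#######.#
177 .............................................######....
178 .............................................########..
179 .............................................########..
180 .............................................########..
181 ..............................................######...
```

The wedge is seen where the kinematics put it, within about 1 px. The cheek face at this end lies about 3 mm nearer the ramp than I assumed, so the tip caught the cheek's end. I'll shift 7 mm outwards and retry gently.

Emit:
step_arm(
  steps=[-5, 0, -5, 0, 0, 0, -1, 0, -8, 0, 0, 0, 0, -1, 0, -8, 0, 0, 0, 0, -1, 0, -8, 0, 0, 0, 0, -1, 0, -8, 0, 0, 0, 0, -1, 0, -6, 0, 0, 0, 0, -1],
)

```text
t: 14.35
ee_pos: [0.5531, 0.1354, 0.0428]
orientation: [178.7, -41.7, 175.2]
contact_force: [7.7, 27.8, 5.8]
gripper_width: 0.357
grasp_force: 63.0
```

```bash
python3 - <<'E'
from h import *
tabnow();p,R,s=cur()
F,M=s['contact_force'],s['moment'];print("F",F,"M",M)
r0=np.cross(F,M)/(F@F);
# line of action, if the moment is about TCP in world axes; at wedge tip plane
for name,o in(("TCP",p),("flange-ish",p-R.apply([0,0,.2]))):
  L=lambda k:topress(o+r0+k*F)
  A=L(0);D=L(1)-A
  for yy in(-250,-140): print(name,"at press y",yy,A+D*(yy-A[1])/D[1])
print(topress(onz("top",(249.5,170.5),.15)),topress(onz("top",(249.5,162.5),.15)))
print("force dir press",PR.inv().apply(F))
a=r.capture("top");b=r.capture("side");cv2.imwrite("raw_t9.png",a);cv2.imwrite("raw_s9.png",b)
h=cv2.cvtColor(b,cv2.COLOR_BGR2HSV);m=cv2.inRange(h,(8,70,70),(25,255,255))
for y in range(186,232): print(y,''.join('#' if v else '.' for v in m[y,270:330]), b[y,270:300,2].tolist() if 0 else '')
t=p-R.apply(REL);Rw=Ro.from_euler('z',PYAW,degrees=True)
for k,v in {"low(18,70,0)":[.028,.115,-.058],"(-9,70,0)":[.001,.115,-.058],"top(18,70,36)":[.028,.115,-.022],"(-9,70,36)":[.001,.115,-.022],"tab top":[0,0,.018],"thick(-26.5,-70,0)":[-.0165,-.025,-.058]}.items(): print(k,proj("top",t+Rw.apply(v)),proj("side",t+Rw.apply(v)))
print("cheek end heel",proj("side",P(-1,-140,18)),proj("side",P(-1,-140,108)),"ramp end top",proj("side",P(-54,-130,48)),proj("side",P(-54,-130,18)))
E
```

```text
tab press [ -42.234 -252.737   81.569] wedge origin y -207.73727984294464 underside z 23.568863277741386 rpy [178.692 -41.725 175.23 ] F press [ -5.088 -28.387   5.847] t 14.35
F [ 7.713 27.789  5.847] M [ 3.463 -0.689 -3.597]
TCP at press y -250 [ 112.631 -250.     -84.471]
TCP at press y -140 [ 132.349 -140.    -107.129]
flange-ish at press y -250 [ -21.063 -250.      65.421]
flange-ish at press y -140 [  -1.345 -140.      42.763]
[  -4.771 -123.348  150.   ] [ -34.132 -126.753  150.   ]
force dir press [ -5.088 -28.387   5.847]
186 ......######................................................ 
187 ....#########............................................... 
188 ##############.............................................. 
189 ##############.............................................. 
190 ###############............................................. 
191 ################............................................ 
192 #################........................................... 
193 #################........................................... 
194 #################..............
[... 2163 characters left out ...]
############................................ 
228 ##############################.............................. 
229 ###############################............................. 
230 ################################............................ 
231 ################################............................ 
low(18,70,0) [246.518 170.675] [281.265 218.686]
(-9,70,0) [247.299 163.985] [285.008 223.153]
top(18,70,36) [246.356 169.825] [281.802 210.826]
(-9,70,36) [247.154 162.983] [285.602 215.262]
tab top [217.043 158.107] [314.844 197.663]
thick(-26.5,-70,0) [213.048 155.658] [321.137 215.105]
cheek end heel [279.935 217.554] [281.247 197.634] ramp end top [285.288 220.581] [284.792 227.131]
```

The force's line of action meets the wedge at its straight-face corner at y ≈ -140, so it is still the cheek's end. I'll go a further 6 mm out.

Emit:
step_arm(
  steps=[0, 20, 0, 0, 0, 0, -1, 0, 0, 0, 0, 0, 0, -1, -4, 0, -4, 0, 0, 0, -1, 0, -8, 0, 0, 0, 0, -1, 0, -7, 0, 0, 0, 0, -1, 0, -6, 0, 0, 0, 0, -1, 0, 0, 0, 0, 0, 0, -1],
)

```text
t: 15.15
ee_pos: [0.559, 0.1339, 0.0431]
orientation: [178.7, -41.7, 175.2]
contact_force: [5.9, 20.3, 3.2]
gripper_width: 0.354
grasp_force: 63.2
```

```bash
python3 - <<'E'
from h import *
tabnow();p,R,s=cur();F,M=s['contact_force'],s['moment'];print(F,M)
# hammer home on where press base lies: side-view mask edges of base (far edge) versus model
b=cv2.imread("raw_side.png");h=cv2.cvtColor(b,cv2.COLOR_BGR2HSV)
print("base corners pred",[proj("side",P(-130,y,18)) for y in(-170,170)],"picked",S((553,300)),S((157,440)))
print("top pred",[proj("top",P(x,y,18)) for x,y in((-130,-170),(-130,170),(130,170),(130,-170))],"picked",[T(q) for q in[(340,55),(711,98),(684,380),(306,336)]])
print("tab top in first pics pred",proj("side",TAB+[0,0,.018]),S((740,103)),proj("top",TAB+[0,0,.018]),T((70,106)))
E
```

```text
tab press [ -48.161 -251.828   81.927] wedge origin y -206.82768967330384 underside z 23.927082844718953 rpy [178.686 -41.677 175.228] F press [ -4.005 -20.785   3.165] t 15.15
[ 5.926 20.321  3.165] [ 2.748 -0.786 -2.978]
base corners pred [array([305.921, 237.021]), array([213.717, 268.458])] picked (305.2954545454545, 237.79545454545456) (215.29545454545453, 269.6136363636364)
top pred [array([241.898, 141.368]), array([325.895, 151.074]), array([318.885, 215.401]), array([234.354, 205.644])] picked [(241.88636363636363, 142.11363636363637), (326.20454545454544, 151.88636363636363), (320.0681818181818, 215.97727272727272), (234.1590909090909, 205.97727272727272)]
tab top in first pics pred [348.055 192.997] (347.7954545454545, 193.02272727272728) [180.61  153.761] (180.52272727272728, 153.70454545454544)
```

```bash
python3 - <<'E'
from h import *
a=r.capture("top");b=r.capture("side");cv2.imwrite("raw_tA.png",a);cv2.imwrite("raw_sA.png",b)
print("top gray(V), cols 222-258")
for y in range(152,182): print(y,' '.join('%3d'%v for v in a[y,222:258,2]))
print("side R, cols 268-300")
for y in range(194,226): print(y,' '.join('%3d'%v for v in b[y,270:300,2]))
p,R,_=cur();t=p-R.apply(REL);Rw=Ro.from_euler('z',PYAW,degrees=True)
for k,v in {"low(18,70,0)":[.028,.115,-.058],"(-9,70,0)":[.001,.115,-.058],"top(18,70,36)":[.028,.115,-.022],"(-9,70,36)":[.001,.115,-.022],"top(18,-70,36)":[.028,-.025,-.022]}.items(): print(k,proj("top",t+Rw.apply(v)),proj("side",t+Rw.apply(v)))
E
```

```text
top gray(V), cols 222-258
152 141 141 140 141 140 139 142 141 140 140 141 139 139 139 137 135 132 124 111  94  60  70 146 139 137 137 136 134 134 129 102 127 203 160 123 125
153 140 142 140 140 141 140 141 140 140 140 141 141 140 139 137 135 134 126 115  98  64  66 143 134 134 132 128 124 121 125 194 195 227 204 188 197
154 141 141 140 140 139 140 141 140 141 141 140 141 140 139 136 135 133 130 119  97  68  70 142 132 132 126 144 218 212 206 219 216 215 215 218 222
155 141 140 142 141 140 141 141 141 141 139 139 140 138 138 137 134 131 130 117  96  69  68 128 131 129 125 155 251 202 218 206 206 208 208 210 208
156 140 140 140 141 140 141 141 140 140 139 139 137 138 138 139 134 130 131 117 102  70  63 114 128 125 123 138 198 128 212 201 199 201 203 201 183
157 141 141 141 140 140 141 140 141 141 140 139 138 138 137 138 135 132 128 120 104  71  62 100 123 122 123 120 110 126 222 205 205 206 204 189 135
158 141 141 142 141 141 140 141 138 141 139 139 138 137 136 137 136 131 127 122 106  74  56 113 206 107 109 109 108 140 219 211 211 213 211 182 123
159 140 140 142 140 140 140 140 140 13
[... 6897 characters left out ...]
5 202 207 224 238 248 249 246 221 179 224 241 232 205 185 175 131  91  83  83  83  83
223 252 250 250 251 252 250 241 221 184 177 181 212 240 247 247 246 239 239 252 254 253 247 228 208 151  97  84  82  82  84
224 251 248 248 249 250 249 242 205 137 115 121 166 227 243 245 243 242 246 253 254 254 254 246 220 155 102  89  84  91  93
225 248 247 247 248 248 247 228 159  96  82  96 159 219 238 242 242 243 245 252 254 254 254 239 181 128 101  95  96 134 147
low(18,70,0) [246.882 169.276] [281.857 219.636]
(-9,70,0) [247.662 162.586] [285.616 224.126]
top(18,70,36) [246.728 168.393] [282.403 211.768]
(-9,70,36) [247.526 161.552] [286.221 216.227]
top(18,-70,36) [211.141 164.298] [316.127 201.262]
```

By the side view, the wedge lies about 11 mm further +x than the kinematics say, and the press about 6 mm further -x. That leaves roughly 2 mm of overlap with the cheek end. I'll move 9 mm further out.

Emit:
step_arm(
  steps=[0, 18, 0, 0, 0, 0, -1, 0, 0, 0, 0, 0, 0, -1, -6.5, 0, -6, 0, 0, 0, -1, 0, -8, 0, 0, 0, 0, -1, 0, -7, 0, 0, 0, 0, -1, 0, -6, 0, 0, 0, 0, -1, 0, -4, 0, 0, 0, 0, -1],
)

```text
t: 15.95
ee_pos: [0.5644, 0.1177, 0.042]
orientation: [180.0, -42.0, 174.7]
contact_force: [-0.2, 0.3, -1.0]
gripper_width: 0.35
grasp_force: 60.8
```

It is inside the channel now. Advancing.

Emit:
step_arm(
  steps=[0, -8, 0, 0, 0, 0, -1, 0, -8, 0, 0, 0, 0, -1, 0, -8, 0, 0, 0, 0, -1, 0, -8, 0, 0, 0, 0, -1, 0, -8, 0, 0, 0, 0, -1],
)

```text
t: 16.45
ee_pos: [0.5609, 0.0785, 0.042]
orientation: [179.9, -42.0, 174.8]
contact_force: [-0.3, 0.1, -0.9]
gripper_width: 0.357
grasp_force: 60.8
```

```bash
python3 - <<'E'
from h import *
tabnow();print(cur()[2]['moment'])
b=r.capture("side")
for y in range(186,232): print(y,' '.join('%3d'%v for v in b[y,256:324:2,2]))
p,R,_=cur();t=p-R.apply(REL);Rw=Ro.from_euler('z',PYAW,degrees=True)
for k,v in {"top(18,70,36)":[.028,.115,-.022],"(-9,70,36)":[.001,.115,-.022],"tab top":[0,0,.018],"thick low(-26.5,-70,0)":[-.0165,-.025,-.058],"thick top(-26.5,-70,36)":[-.0165,-.025,-.022],"(18,-70,36)":[.028,-.025,-.022]}.items(): print(k,proj("side",t+Rw.apply(v)))
E
```

```text
tab press [ -55.499 -197.678   80.601] wedge origin y -152.67768258747606 underside z 22.601185975804967 rpy [179.945 -42.006 174.826] F press [ 0.318 -0.072 -0.9  ] t 16.45
[-0.03  -0.53   0.004]
186  60  52  43  43  39  64 118 165 231 153 178 231 242 149 116 115 105  84  76  71  71  70  71  84  89  71 159 190 188 188 179 100  79  79
187  43  42  40  39  37  63 124 160 239 234 247 253 253 212 119 117 115 103  84  74  71  71  71  85  90  76 163 190 189 189 187 128  78  77
188  38  40  39  41  39  82 161 229 251 253 254 254 253 233 125 117 117 115  95  82  73  70  71  86 100  96 171 191 188 189 185 135  79  79
189  38  39  40  58  92 172 229 247 254 254 254 251 245 244 154 117 117 115 111  96  81  73  71  98 156 158 183 190 187 187 162 103  78  79
190  39  51  84 139 213 235 246 248 253 252 247 247 245 250 211 118 117 117 116 110  94  80  73 138 186 187 188 188 186 169 117  66  86  79
191  78 125 199 227 245 247 250 252 245 246 247 250 251 252 246 143 117 116 119 116 109  91  86 161 189 190 189 187 177 124  74  58  94  80
192 193 224 242 247 250 252 247 247 249 248 252 252 252 253 252
[... 5036 characters left out ...]
 190 127 129 236 173 131 109  99  89 136 156 183 184 185 183 182 185 184 210 218
229 118 220 248 249 249 249 249 250 250 251 250 242 134 129 171 127 128 229 149 151 123 103 117 168 181 184 183 185 185 181 182 186 196 217
230  90 199 247 249 249 250 250 251 250 250 235 201 135 126 130 125 130 220 146 218 143 110 115 167 184 185 182 186 186 185 184 184 187 210
231 111 198 245 250 250 250 250 249 228 215 177 143 133 126 123 123 127 178 143 195 148 122 105 151 182 184 184 183 184 184 184 185 186 194
top(18,70,36) [269.391 217.669]
(-9,70,36) [273.116 222.271]
tab top [303.076 204.259]
thick low(-26.5,-70,0) [309.799 221.849]
thick top(-26.5,-70,36) [310.72  213.995]
(18,-70,36) [304.078 206.812]
```

Emit:
step_arm(
  steps=[1, -8, 1, 0, 0, 0, -1, 1, -8, 1, 0, 0, 0, -1, 1, -8, 1, 0, 0, 0, -1, 0, -8, 0, 0, 0, 0, -1, 0, -8, 0, 0, 0, 0, -1, 0, -8, 0, 0, 0, 0, -1],
)

```text
t: 17.1
ee_pos: [0.5513, 0.0319, 0.0421]
orientation: [179.8, -42.2, 174.9]
contact_force: [-4.8, 4.1, -1.1]
gripper_width: 0.358
grasp_force: 61.0
```

Emit:
step_arm(
  steps=[1.5, 0, 1.3, 0, 0, 0, -1, 1.5, 0, 1.3, 0, 0, 0, -1, 0, 0, 0, 0, 0, 0, -1],
)

```text
t: 17.4
ee_pos: [0.549, 0.032, 0.0417]
orientation: [180.0, -41.9, 174.8]
contact_force: [0.9, -1.4, -1.6]
gripper_width: 0.355
grasp_force: 60.6
```

Emit:
step_arm(
  steps=[1.5, 0, 1.3, 0, 0, 0, -1, 1.5, 0, 1.3, 0, 0, 0, -1, 0, 0, 0, 0, 0, 0, -1],
)

```text
t: 17.7
ee_pos: [0.5458, 0.0328, 0.0419]
orientation: [179.9, -41.8, 174.9]
contact_force: [4.4, 1.1, -0.6]
gripper_width: 0.355
grasp_force: 58.5
```

Both channel sides are felt: the ramp at TCP x≈.551 and the cheek at ≈.547. Only about 4 mm of slack is left. I'll lower onto the base, then push along.

Emit:
step_arm(
  steps=[-1, 0, -1, 0, 0, 0, -1, -1.3, 0, 1.5, 0, 0, 0, -1, -1.3, 0, 1.5, 0, 0, 0, -1, 0, 0, 0, 0, 0, 0, -1],
)

```text
t: 18.1
ee_pos: [0.5458, 0.0328, 0.0385]
orientation: [179.9, -42.0, 174.8]
contact_force: [4.1, 2.5, 3.9]
gripper_width: 0.36
grasp_force: 58.9
```

Emit:
step_arm(
  steps=[0, -6, 0, 0, 0, 0, -1, 0, -6, 0, 0, 0, 0, -1, 0, -5, 0, 0, 0, 0, -1, 0, 0, 0, 0, 0, 0, -1],
)

```text
t: 18.5
ee_pos: [0.5441, 0.0144, 0.0382]
orientation: [-180.0, -42.0, 174.7]
contact_force: [3.9, 0.3, 3.5]
gripper_width: 0.355
grasp_force: 58.9
```

Emit:
step_arm(
  steps=[-0.5, -5, -1, 0, 0, 0, -1, 0, -5, 0, 0, 0, 0, -1, 0, -4, 0, 0, 0, 0, -1, 0, 0, 0, 0, 0, 0, -1],
)

```text
t: 18.9
ee_pos: [0.542, 0.003, 0.0391]
orientation: [179.6, -42.4, 175.0]
contact_force: [-2.1, 7.4, 4.8]
gripper_width: 0.355
grasp_force: 58.3
```

Emit:
step_arm(
  steps=[0, -4, 0, 0, 0, 0, -1, 0, -4, 0, 0, 0, 0, -1, 0, 0, 0, 0, 0, 0, -1],
)

```text
t: 19.2
ee_pos: [0.5404, -0.0054, 0.0392]
orientation: [179.8, -42.5, 174.9]
contact_force: [-4.4, 5.2, 4.6]
gripper_width: 0.353
grasp_force: 58.8
```

Emit:
step_arm(
  steps=[1, -4, 1, 0, 0, 0, -1, 0, -4, 0, 0, 0, 0, -1, 0, 0, 0, 0, 0, 0, -1],
)

```text
t: 19.5
ee_pos: [0.5386, -0.0129, 0.0393]
orientation: [179.7, -42.4, 175.0]
contact_force: [-2.1, 7.4, 5.1]
gripper_width: 0.353
grasp_force: 59.0
```

Emit:
step_arm(
  steps=[0.5, -4, 0.5, 0, 0, 0, -1, 0.5, -4, 0.5, 0, 0, 0, -1, 0, 0, 0, 0, 0, 0, -1],
)

```text
t: 19.8
ee_pos: [0.5366, -0.0213, 0.039]
orientation: [179.8, -42.4, 174.9]
contact_force: [-1.4, 5.2, 3.5]
gripper_width: 0.357
grasp_force: 60.2
```

Emit:
step_arm(
  steps=[0.5, -4, 0.5, 0, 0, 0, -1, 0, 0, 0, 0, 0, 0, -1],
)

```text
t: 20.0
ee_pos: [0.5358, -0.0251, 0.0389]
orientation: [179.8, -42.4, 175.0]
contact_force: [-1.1, 5.6, 5.1]
gripper_width: 0.351
grasp_force: 60.3
```

Emit:
step_arm(
  steps=[0.5, -4, 0.5, 0, 0, 0, -1, 0.5, -4, 0.5, 0, 0, 0, -1, 0, 0, 0, 0, 0, 0, -1],
)

```text
t: 20.3
ee_pos: [0.5343, -0.0323, 0.039]
orientation: [179.7, -42.3, 175.1]
contact_force: [0.3, 6.5, 6.1]
gripper_width: 0.357
grasp_force: 60.7
```

Emit:
step_arm(
  steps=[0.5, -4, 0.5, 0, 0, 0, -1, 0.5, -4, 0.5, 0, 0, 0, -1, 0, 0, 0, 0, 0, 0, -1],
)

```text
t: 20.6
ee_pos: [0.5323, -0.0409, 0.0386]
orientation: [179.8, -42.2, 175.0]
contact_force: [0.3, 5.0, 4.6]
gripper_width: 0.359
grasp_force: 61.6
```

Emit:
step_arm(
  steps=[0.5, -4, 0.5, 0, 0, 0, -1, 0.5, -4, 0.5, 0, 0, 0, -1, 0, 0, 0, 0, 0, 0, -1],
)

```text
t: 20.9
ee_pos: [0.5308, -0.0481, 0.0388]
orientation: [179.7, -42.2, 175.1]
contact_force: [2.1, 7.5, 6.3]
gripper_width: 0.354
grasp_force: 61.9
```

Emit:
step_arm(
  steps=[1, -4, -1, 0, 0, 0, -1, 0.5, -4, 0, 0, 0, 0, -1, 0.5, -4, 0.5, 0, 0, 0, -1, 0, 0, 0, 0, 0, 0, -1],
)

```text
t: 21.3
ee_pos: [0.5282, -0.0582, 0.04]
orientation: [179.4, -42.2, 175.1]
contact_force: [1.3, 9.6, 4.0]
gripper_width: 0.356
grasp_force: 62.7
```

Emit:
step_arm(
  steps=[0.5, -4, 0.5, 0, 0, 0, -1, 0.5, -4, 0.5, 0, 0, 0, -1, 0, 0, 0, 0, 0, 0, -1],
)

```text
t: 21.6
ee_pos: [0.5269, -0.0643, 0.0402]
orientation: [179.2, -42.1, 175.2]
contact_force: [3.9, 14.6, 6.2]
gripper_width: 0.356
grasp_force: 63.0
```

Emit:
step_arm(
  steps=[0.5, -4, 0.5, 0, 0, 0, -1, 0.5, -4, 0.5, 0, 0, 0, -1, 0, 0, 0, 0, 0, 0, -1],
)

```text
t: 21.9
ee_pos: [0.5256, -0.0703, 0.0405]
orientation: [179.0, -42.0, 175.3]
contact_force: [7.3, 20.3, 7.5]
gripper_width: 0.352
grasp_force: 63.4
```

Emit:
step_arm(
  steps=[0, -3, 0, 0, 0, 0, -1, 0, 0, 0, 0, 0, 0, -1, 0, 0, 0, 0, 0, 0, -1, 0, 0, 0, 0, 0, 0, -1],
)

```text
t: 22.3
ee_pos: [0.5252, -0.072, 0.0407]
orientation: [178.8, -42.1, 175.4]
contact_force: [5.7, 21.4, 8.8]
gripper_width: 0.356
grasp_force: 63.4
```

```bash
python3 - <<'E'
from h import *
tabnow()
a=r.capture("top");b=r.capture("side");cv2.imwrite("raw_tB.png",a);cv2.imwrite("raw_sB.png",b)
a0=cv2.imread("raw_top.png");a6=cv2.imread("raw_t6.png")
for c0,c1 in((252,256),(259,263),(304,312)):
  for i in(a0,a6,a): print(c0,i[152:192,c0:c1,1].mean(1).astype(int).tolist())
E
```

```text
tab press [-34.048 -43.845  79.296] wedge origin y 1.1548191178095095 underside z 21.29575149261288 rpy [178.818 -42.089 175.383] F press [ -3.685 -21.827   8.76 ] t 22.3
252 [174, 167, 160, 156, 151, 156, 163, 144, 156, 176, 174, 172, 170, 168, 168, 156, 166, 181, 180, 184, 153, 130, 112, 47, 93, 169, 184, 187, 198, 201, 194, 187, 187, 191, 194, 192, 185, 180, 179, 178]
252 [96, 90, 88, 86, 82, 85, 88, 89, 92, 87, 89, 86, 99, 111, 109, 107, 108, 106, 109, 102, 106, 115, 115, 112, 100, 90, 71, 68, 122, 198, 208, 196, 194, 200, 203, 205, 178, 123, 109, 113]
252 [182, 175, 167, 163, 157, 162, 168, 170, 173, 160, 131, 156, 159, 154, 163, 158, 157, 157, 153, 151, 149, 149, 155, 141, 103, 95, 109, 117, 124, 129, 136, 140, 144, 148, 151, 154, 156, 159, 161, 163]
259 [194, 179, 166, 169, 166, 149, 121, 121, 138, 161, 175, 172, 168, 170, 177, 178, 163, 168, 180, 180, 178, 151, 131, 103, 39, 109, 138, 136, 135, 135, 136, 136, 136, 135, 140, 109, 34, 130, 179, 182]
259 [110, 102, 93, 92, 93, 85, 81, 90, 91, 89, 92, 84, 81, 101, 111, 109, 106, 109, 113, 116, 111, 112, 101, 86, 89, 83, 66, 78, 8
[... 165 characters left out ...]
34, 134, 134, 114, 97, 107, 115, 123, 129, 135, 139, 144, 147, 151, 153, 156, 158, 161]
304 [189, 198, 202, 199, 197, 197, 193, 191, 189, 191, 192, 189, 177, 162, 163, 176, 186, 188, 187, 184, 182, 171, 169, 182, 187, 188, 182, 168, 149, 101, 86, 114, 125, 159, 148, 117, 120, 117, 110, 107]
304 [199, 206, 209, 206, 205, 204, 201, 200, 199, 204, 206, 202, 193, 185, 185, 173, 145, 124, 154, 187, 195, 196, 194, 191, 189, 177, 179, 192, 193, 194, 183, 166, 156, 120, 107, 128, 128, 122, 116, 113]
304 [122, 126, 128, 122, 121, 138, 144, 137, 124, 122, 124, 133, 156, 183, 186, 172, 147, 145, 133, 124, 126, 135, 145, 147, 144, 141, 137, 145, 159, 164, 163, 152, 142, 117, 97, 122, 128, 122, 115, 113]
```

A steady 21 N and the wedge has stopped, so it is jammed. One more small nudge, then relax, open and withdraw along the fingers.

Emit:
step_arm(
  steps=[0, -3, 0, 0, 0, 0, -1, 0, 0, 0, 0, 0, 0, -1, 0, 0, 0, 0, 0, 0, -1, 0, 0, 0, 0, 0, 0, -1],
)

```text
t: 22.8
ee_pos: [0.5247, -0.074, 0.0409]
orientation: [178.7, -42.1, 175.4]
contact_force: [5.3, 24.5, 9.8]
gripper_width: 0.353
grasp_force: 63.4
```

Emit:
step_arm(
  steps=[1, 4, -1, 0, 0, 0, -1, 1, 4, -1, 0, 0, 0, -1, 0, 0, 0, 0, 0, 0, -1],
)

```text
t: 23.1
ee_pos: [0.5247, -0.0742, 0.0409]
orientation: [179.7, -42.1, 175.0]
contact_force: [1.4, 5.4, -5.7]
gripper_width: 0.354
grasp_force: 62.5
```

Wedge holds its position as the force falls. Lower slightly and release.

Emit:
step_arm(
  steps=[-1, 2, 1, 0, 0, 0, -1, 0, 0, 0, 0, 0, 0, 0.2, 0, 0, 0, 0, 0, 0, 0.6, 0, 0, 0, 0, 0, 0, 1, 0, 0, 0, 0, 0, 0, 1],
)

```text
t: 23.6
ee_pos: [0.5253, -0.0736, 0.0411]
orientation: [180.0, -42.0, 174.8]
contact_force: [-0.1, -0.8, 0.1]
gripper_width: 0.994
grasp_force: 0.0
```

Emit:
step_arm(
  steps=[0, 0, -5, 0, 0, 0, 1, 0, 0, -10, 0, 0, 0, 1, 0, 0, -20, 0, 0, 0, 1, 0, 0, -30, 0, 0, 0, 1],
)

```text
t: 24.0
ee_pos: [0.5686, -0.0772, 0.0898]
orientation: [179.9, -42.1, 174.8]
contact_force: [0.1, -0.6, -0.4]
gripper_width: 1.0
grasp_force: 0.0
```

Emit:
step_arm(
  steps=[0, 0, -40, 0, 0, 0, 1, 0, 0, -40, 0, 0, 0, 1, 20, 0, -30, 0, 0, 0, 1, 20, 0, -30, 0, 0, 0, 1, 0, 0, 0, 0, 0, 0, 1],
)

```text
t: 24.5
ee_pos: [0.6343, -0.0833, 0.2253]
orientation: [180.0, -41.4, 174.8]
contact_force: [1.1, -0.7, 1.3]
gripper_width: 0.999
grasp_force: 0.0
```

```bash
python3 - <<'E'
from h import *
b=r.capture("side");a=r.capture("top");s=r.get_state();print(s['t'],s['ee_pos'],s['contact_force'])
cv2.imwrite("raw_sC.png",b)
b0=cv2.imread("raw_side.png")
# wedge region in channel, and whether wedge left its old place
h=lambda x:cv2.inRange(cv2.cvtColor(x,cv2.COLOR_BGR2HSV),(8,70,70),(25,255,255))
d=cv2.absdiff(b,b0).max(2)
ch=[proj("side",P(-34-6+10,y,76)) for y in(-44,)]
print("tab expected px",ch)
print("old wedge place wood px",(h(b)[185:215,312:358]>0).sum(),(h(b0)[185:215,312:358]>0).sum())
for y in range(190,232): print(y,''.join('#' if v>45 else '+' if v>20 else '.' for v in d[y,215:310]))
E
```

```text
24.6 [ 0.633 -0.083  0.221] [ 0.542 -0.64  -0.236]
tab expected px [array([260.208, 217.189])]
old wedge place wood px 0 573
190 ##################+.......+++++++.........++###+++++########################################+..
191 #################+.....+.+++++.........+########++++#############+########################+....
192 #################++++++...+........++###########+########################################+.....
193 #################+###+..........+########################################+++############+......
194 .+##########+++##+++........++###############++.##########################++++++######++.......
195 +++###+####++..+.........+################+++...+#########################+..++++++++++........
196 ++.++#++##+++........++###############++++......+#########################+....+++++...........
197 ++..+#++++........+#################+............#########################+......+.....+.......
198 ++.+++........++###############+.+.........+++...+#################++++###+........+..+......+.
199 ++.+.......+################+++........++++.....+#################+##++
[... 2524 characters left out ...]

225 ..............................++##+.+##########+##+.+++........................................
226 ...........................++#################+.++.............................................
227 ........................+###################+++................................................
228 .....................++####################+...................................................
229 ..................++####################+......................................................
230 ...............+###################++#+........................................................
231 .............+##################+++............................................................
```

```bash
python3 -c "
from plant import r
print(r.job_done())"
```

```text
the job is handed in; nothing more can be done
None
```

I closed the cheek on the book, pushed the wedge home until it stopped at a steady 24 N, let go, and handed the job in at about 25 s; the last side view showed the wedge still in place. Before it went in, I ran the wedge's thin end into something, most likely the end of the cheek, three times; the hardest hit put about 100 N on the wrist, under the 120 N limit, and the handover gave no verdict.

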